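# Slide a carving board up into its sloped nest

## Task

Get the stone ready for carving: slide the plywood board, with the limestone slab lying loose on it, up the white runners of the sloped stand until its upper end is home against the two steel balls at the top and both brass catches have sprung up behind its lower end. The slab must stay in its place on the board, and the mug, the white tub and the roll of tape near by are not to be shoved about.

Things in the scene. Friction and masses are not known exactly. Their poses are not given: they have to be found in the camera images.
- board: Plywood board 189 x 134 x 12 mm (length along its own x), 0.2 kg, loose and flat on the table before the foot of the stand, roughly lengthways to it, its x roughly uphill; the origin is the centre of its underside, z up. Too wide to grip, it is moved by pushing its edges; friction on the table about 0.6.
- slab: Pale limestone slab with a rosette begun on it, 150 x 117 x 8 mm (length along x), 0.3 kg, loose on top of the board, about centred and square to it (19 mm of board shows at each end, 8 mm at each side); the origin is the centre of its underside, z up. Only friction (about 0.6) holds it to the board.
- bed: Sloping bed of the fixed stand: two slippery white plastic runners (12 mm wide, centred 56 mm either side of the middle line, friction about 0.15) over a plywood panel, rising at 18 degrees. The origin is on the middle line at the foot; x points up the slope, y across it, z normal to it; z = 0 is the top of the runners, the panel lies 14 mm lower and begins 86 mm up the slope.
- foot (a point): Point on the table on the middle line, where the tops of the runners begin to rise (the bed's origin and axes). Round about: a cutting mat 3 mm thick to the left; beyond the back edge of the table a fixed lever cutter whose rim, from x = 0.70 m on, stands 20 mm over the table; to the right a case with its lid up, 0.26 m high, and a glue bottle of 0.14 m.
- seat (a point): Where the centre of the board's underside lies when the board is home: on the middle line, 176.5 mm up the slope, level with the tops of the runners; axes as the bed's. The board's lower end is then 82 mm up the slope; its upper end, 271 mm up, touches two fixed steel balls (16 mm, 40 mm either side of the middle line, centres 6 mm above the runners).
- catch_near (a joint): Hinge of the brass catch on the bed's -y side (10 mm wide, 30 mm from the middle line). 0 = sprung fully up, 0.16 = flush with the runners, at most 0.30. The board rides over it from below and presses it down (under 1 N); it springs up once the board's lower end has passed, leaving 4 mm of play between catch and top balls.
- catch_far (a joint): The same for the like brass catch on the +y side of the bed.
- catch_near_tip (a point): Top edge of the square shoulder of the catch on the -y side, which faces uphill: when up, 78 mm up the slope and 7 mm above the runners.
- catch_far_tip (a point): The same for the catch on the +y side.
- coffee_mug: Blue and white striped mug with a red lining, 83 mm wide, 95 mm high, standing left of the stand at the back of the bench; a bystander.
- tub: Small white tub, 54 mm wide, 37 mm high, standing at the back of the bench next to the glue bottle; a bystander.
- tape_roll: Roll of masking tape, 104 mm wide, 25 mm high, lying flat to the right of the stand; a bystander.
- mouth (a point): Point on the middle line 50 mm up the slope, level with the runners. From here up, aluminium cheeks 143 mm apart, 10 mm higher than the runners, guide the board's sides; from here down to the foot they flare out to about 163 mm.
- side_ball (a point): Contact point of a fixed steel ball on the +y side, 176 mm up the slope. Opposite on the -y side a spring-loaded black roller (about 2.5 to 5 N) presses the board against it, so that the board lies on the middle line when home. The roller yields by itself as the board's upper end pushes past it.

How it is judged:
On the way:
1. the board rides on the slope, over both catches, with the slab on it (value of joint each of catch_near, catch_far above 0.08 rad and z of slab in the frame of board above 0.009 m), for 0.2 s.
At the end, for the whole second after the job is handed in: The board lies at rest flat on the runners within 3 mm and 2 degrees, its centre at most 6 mm short of the seat along the slope and 3 mm off across; both catches are up (under 0.06 rad); the slab lies flat on the board, off centre by under 12 mm lengthways and 10 mm sideways (x of board in the frame of seat between -0.006 and 0.003 m and y of board in the frame of seat between -0.003 and 0.003 m and z of board in the frame of seat between -0.003 and 0.003 m and angle between the x axis of board and the x axis of bed, either way round below 0.035 rad and angle between the z axis of board and the z axis of bed, either way round below 0.035 rad and value of joint each of catch_near, catch_far below 0.06 rad and x of slab in the frame of board between -0.012 and 0.012 m and y of slab in the frame of board between -0.01 and 0.01 m and z of slab in the frame of board between 0.009 and 0.015 m and linear speed of each of board, slab below 0.02 m/s); the robot touches nothing.
It fails at once if the mug, tub or tape roll is shoved more than 30 mm (distance of any of coffee_mug, tub, tape_roll from where it was at the start of the episode above 0.03 m).
It also fails if it takes over 72 s, if anything falls off the work surface, if the arm or the gripper's body presses on something with over 40 N, if the wrist force passes 120 N, or if a joint passes its speed limit or range.

## Robot

A 6-joint arm with a two-finger parallel gripper is mounted at the origin on the work surface; the furniture and walls round the work are solid. World frame = base frame: x ahead of the robot, y to its left, z up, the work surface at z = 0. Lengths are in m, angles in rad, forces in N, time in s.
With the tool pointing down it reaches from about 0.35 to 0.975 m from the base axis. Payload 4.9 kg.
Tool frame: the origin (TCP) lies at the very end of the fingers, on their centre line; the grasp point (between the pads) lies 19 mm behind it (manip.tcp_to_grasp is the distance from the TCP to the grasp point, in m); z points along the fingers, y is the direction in which the jaws open and shut (so a half turn about z gives the same grasp; the last joint's range is limited). The gripper opens to 85 mm and grips with 20 to 120 N. Pads are 22 mm wide; open, the fingers measure 114 mm over their backs; the gripper's body (76 mm by 85 mm) begins 54 mm behind the grasp point. The pads swing forward as they close: fully open they stand 13 mm farther back than shut.
Start: joints at [1.076, 0.053, 1.613, -0, 1.476, -0.119], TCP at [0.229, 0.581, 0.231] pointing down, gripper open.
Joint ranges: [-3.01, 3.01], [-1.01, 2.22], [0.06, 2.58], [-1.02, 4.17], [0.09, 2.62], [-3.14, 3.14]. Speed limits (rad/s): [2.57, 2.57, 3.14, 3.14, 3.14, 3.14].

## Interface

Orientations are given as a unit quaternion [w, x, y, z].
In Python, from plant import sensors, cams, job, finder, manip gives the robot as it stands.
- The arm moves only by the shell command python3 -m pendant 'ROWS'. ROWS is JSON, a list of rows, each an object of numbers: "wx", "wy", "wz": the turn, a rotation vector about the tool's x, y, z in degrees; "dx", "dy", "dz": the shift along the tool's x, y, z in m; "hand": the gripper's target within -1 to 1 (fully open at 1, half-way at 0, shut at -1). A call has 1 to 20 rows; each row is the pose to reach, as a shift and turn from the pose commanded when the call began, along the tool's axes at that moment; what a row does not reach only later rows make up. A row lasts 1/12 s, in which the tool goes at most 41.7 mm and 7.16 degrees, less where a joint would pass 70% of its speed; a pose out of reach is approached as far as the arm can. A call with a gripper value outside its range is refused whole. The fingers move at their own pace and stop on an object; the grip force is fixed at half the most. Time passes only in rows, so rows that repeat a pose let the fingers close. It gives the time, the measured TCP pose, the force and the opening at its end, in the units of the state.
- sensors.state(): the state, without advancing time (a new reading comes with each control period).
- cams.grab_frame(name): name is "side" or "top" or "wrist"; returns (picture, depth): 480x640x3 uint8, red, green, blue; 480x640 float32, m along the optical axis (not along the pixel's ray), 0 where there is no reading.
- cams.calibration(name): a dict with "fov_y" (degrees; the focal length in pixels is half the picture's height over the tangent of half this angle, whatever the lens; pixels are square), "cx", "cy" (the principal point, pixels), "pose" (4x4, takes a point from camera to world coordinates); the wrist camera has in their place "hand_eye" (4x4, takes a point from camera to tool coordinates, whose origin is the TCP and whose axes are the flange's). Camera axes: x right, y down, z forward; pixel columns grow to the right and rows downward; lengths in m; the calibration is good to about 2 mm. The wrist camera is an equidistant fisheye: a pixel r from the principal point sees the ray r / f radians off the axis. A picture is of the moment at which its call begins: read the wrist's pose just before it. calibration takes no time and is no camera call.
- job.job_done(): hands the job in, once; it reports no verdict.
Trained networks look in the newest picture that a camera, given by its name, has taken for a name from the list of things; names that differ only in an ending like _2 or _b are one class to them, and where a whole thing is asked for, a point or a joint stands for the part that bears it (a point fixed in the world has none). Each returns a list of dicts, best first, with "score" (0 to 1); they miss things now and then, are a little off and sometimes report something else, mostly with a low value. They report only what shows in the picture. A call takes as long as a camera call.
- finder.look_for(camera, thing): "position" ([x, y, z] in m, in world coordinates, good to about 4 mm: the middle of the surface that is visible of it).
The state is a dict: "time": time; "joint_pos": joint angles; "joint_vel": joint speeds; "joint_efforts": joint torques, N m; "tool_pos": TCP position; "tool_rot": TCP orientation; "contact_force": force on the tool from outside, world axes, zero at the start; "ft_torque": the same for the moment, N m; "gripper_width": opening from 0.0 (shut) to 1.0 (fully open).
Only numpy, scipy, OpenCV 4.12 (cv2) and the standard library are available. Lean on these libraries where they do the work, as an engineer would, in place of code of your own. Each camera call takes 0.05 s, during which the arm holds its last target. There are 200 camera calls.

## Working session

There is one attempt and no reset: what is moved stays moved. The work goes in short steps, Python scripts to look and compute and a shell command to move; the robot and the scene stay as the last step left them, time stands still between calls to the robot, and variables do not carry over. Pictures are saved under pics/ and viewed, about 8 in all and at most 12, crops included, and the job is handed in when it is done.

```bash
mkdir -p pics; ls; python3 - <<'E'
from plant import sensors, cams, job, finder, manip
import cv2, numpy as np
print(sensors.state())
for n in ("top","side"):
    im,d=cams.grab_frame(n); cv2.imwrite(f"pics/{n}0.png",im[:,:,::-1]); np.save(f"pics/{n}0d.npy",d)
    c=cams.calibration(n); print(n,c)
    for t in ("board","slab","bed","catch_near","catch_far","coffee_mug","tub","tape_roll"):
        print(t,[(np.round(r["position"],3).tolist(),round(r["score"],2)) for r in finder.look_for(n,t)[:2]])
E
```

```text
pics
{'time': 0.0, 'joint_pos': array([ 1.07597184e+00,  5.33259689e-02,  1.61430474e+00, -2.02493301e-06,
        1.47597947e+00, -1.18974185e-01]), 'joint_vel': array([-0.0003377 ,  0.00064564,  0.00190365, -0.00253927,  0.00040256,
        0.00013194]), 'joint_efforts': array([-1.59266501e-04, -3.93662918e+01, -3.70184863e+01, -4.67074324e-05,
        6.68566834e-03,  2.38504145e-05]), 'tool_pos': array([0.2291025 , 0.58082716, 0.23007574]), 'tool_rot': array([-3.03789968e-04,  1.86820787e-01,  9.82393493e-01, -9.61929901e-04]), 'contact_force': array([0.0027008 , 0.20061667, 1.26630152]), 'ft_torque': array([-0.0034453 ,  0.0184366 ,  0.08859742]), 'gripper_width': 1.0010375214227376}
top {'fov_y': 49.51680342484785, 'cx': 322.7532200470443, 'cy': 239.40908096453904, 'pose': array([[-0.00380048, -0.99034496,  0.1385728 ,  0.31733908],
       [-0.99989693,  0.00568207,  0.01318529,  0.05610559],
       [-0.01384537, -0.1385084 , -0.99026447,  1.34645191],
       [ 0.        ,  0.        ,  0.        ,  1.        ]])}
board [([0.497, 0.106, 0.014], 0.93)]
slab [([0.487, 0.139, 0.01
[... 155 characters left out ...]
0.511, 0.05], 0.66)]
tub [([0.632, -0.07, 0.008], 0.73)]
tape_roll [([0.335, -0.362, 0.026], 0.56)]
side {'fov_y': 44.124188175044644, 'cx': 328.8451278369714, 'cy': 236.0882095355686, 'pose': array([[ 0.89162896, -0.20805475,  0.40213309, -0.24796456],
       [-0.45269542, -0.39388178,  0.7999525 , -1.42495769],
       [-0.00804102, -0.89530462, -0.44538184,  0.88444423],
       [ 0.        ,  0.        ,  0.        ,  1.        ]])}
board [([0.464, 0.078, 0.011], 0.89), ([0.36, -0.217, 0.073], 0.68)]
slab [([0.489, 0.128, 0.019], 0.97)]
bed [([0.358, -0.217, 0.073], 0.88)]
catch_near []
catch_far []
coffee_mug [([0.566, 0.472, 0.06], 0.61)]
tub []
tape_roll [([0.328, -0.374, 0.023], 0.96)]
```

View pics/top0.png

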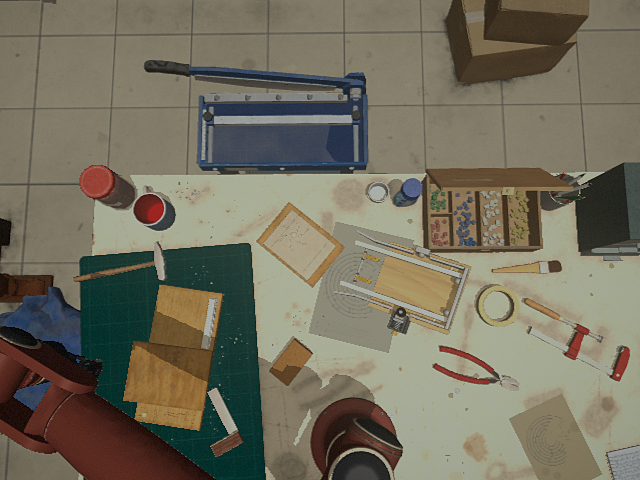

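View pics/side0.png

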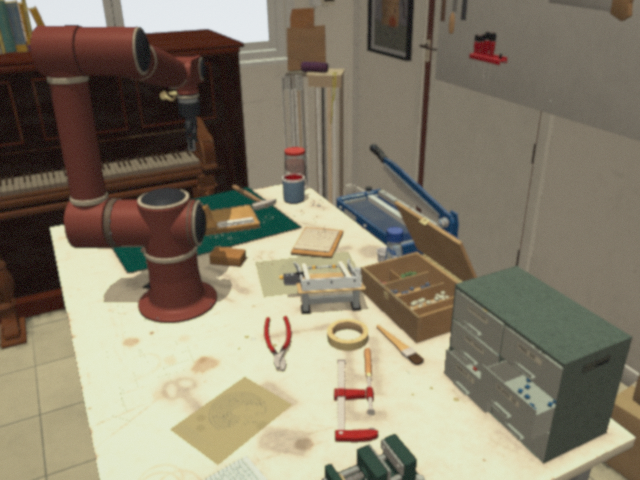

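The top view shows the board and slab at about (300,245). The stand is at about (410,290), rising to the right, with its foot near (350,265). I'll enlarge this area and extract the geometry.

```bash
cat > h.py <<'E'
import numpy as np, cv2
from plant import sensors, cams, finder
def K(n):
    c=cams.calibration(n); f=240/np.tan(np.radians(c["fov_y"]/2)); return f,c["cx"],c["cy"],np.array(c["pose"])
def onplane(n,uv,z):
    f,cx,cy,T=K(n); r=T[:3,:3]@np.array([(uv[0]-cx)/f,(uv[1]-cy)/f,1.]); o=T[:3,3]; return o+r*(z-o[2])/r[2]
def proj(n,P):
    f,cx,cy,T=K(n); p=(np.atleast_2d(P)-T[:3,3])@T[:3,:3]; return np.c_[f*p[:,0]/p[:,2]+cx,f*p[:,1]/p[:,2]+cy]
def cloud(n,d):
    f,cx,cy,T=K(n); v,u=np.mgrid[0:480,0:640]; p=np.stack([(u-cx)/f*d,(v-cy)/f*d,d],-1); return p@T[:3,:3].T+T[:3,3]
E
python3 - <<'E'
from h import *
im=cv2.imread("pics/top0.png"); d=np.load("pics/top0d.npy")
c=im[192:352,245:485]; c=cv2.resize(c,None,fx=3.33,fy=3.33,interpolation=cv2.INTER_CUBIC)
cv2.imwrite("pics/crop0.png",c)
P=cloud("top",d)
print("board px", P[245,300], "table",P[300,280],P[330,300])
for v,u in [(270,400),(280,420),(290,440),(300,450)]: print(u,v,np.round(P[v,u],3))
E
```

```text
board px [0.48909586 0.13248412 0.01751097] table [0.3488223  0.18428506 0.00413648] [ 0.27261876  0.13302133 -0.00043905]
400 270 [ 0.422 -0.121  0.032]
420 280 [ 0.396 -0.168  0.047]
440 290 [ 0.37  -0.213  0.064]
450 300 [ 0.346 -0.235  0.071]
```

View pics/crop0.png

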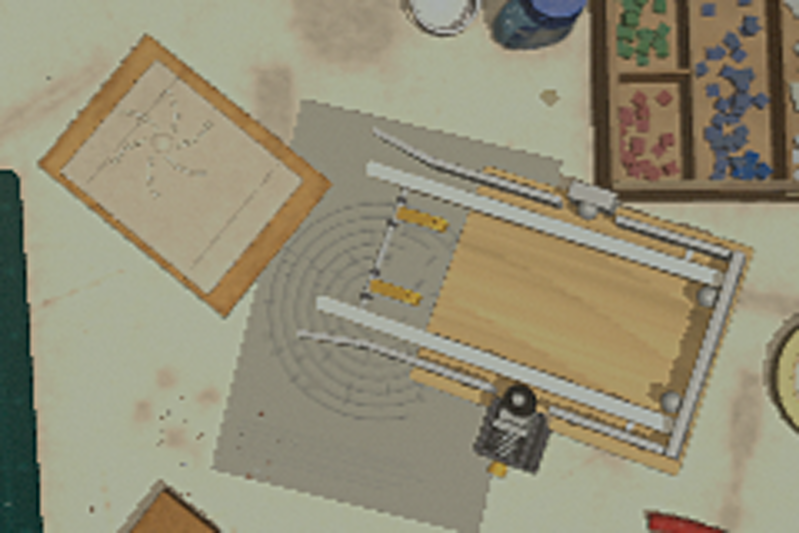

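```bash
python3 - <<'E'
from h import *
from scipy.optimize import least_squares
px=lambda c:np.array(c)/3.33+[245,192]-0.35
a=np.radians(18)
def bedT(p):
    x,y,th=p; ux=np.array([np.cos(th),np.sin(th),0]); X=ux*np.cos(a)+[0,0,np.sin(a)]; Y=np.array([-np.sin(th),np.cos(th),0]); return np.array([x,y,0]),np.c_[X,Y,np.cross(X,Y)]
obs=[((0,56,0),(368,168)),((0,-56,0),(318,303)),((.279,40,6),(708,295)),((.279,-40,6),(670,400)),((.078,30,7),(447,225)),((.078,-30,7),(420,299))]
L=np.array([[o[0][0],o[0][1]/1000,o[0][2]/1000] for o in obs]); U=np.array([px(o[1]) for o in obs])
def r(p): o,R=bedT(p); return (proj("top",L@R.T+o)-U).ravel()
s=least_squares(r,[.47,-.02,-2],loss="soft_l1"); print("bed",s.x,np.degrees(s.x[2])); print(np.round(s.fun.reshape(-1,2),1))
B=np.array([onplane("top",px(c),.012)[:2] for c in [(38,163),(227,317),(330,183),(148,35)]]); print("board corners",B.round(4))
print("edges",[np.linalg.norm(B[i]-B[(i+1)%4]).round(4) for i in range(4)])
c=B.mean(0); v=B[1]-B[0]+B[2]-B[3]; th=np.arctan2(v[1],v[0]); print("board c",c,np.degrees(th))
o,R=bedT(s.x); t=s.x[2]; Q=np.array([[np.cos(t),np.sin(t)],[-np.sin(t),np.cos(t)]])
print("board in foot ground frame",Q@(c-o[:2]),"rel yaw",np.degrees(th-t)); print(((B-o[:2])@Q.T).round(3))
d=np.load("pics/top0d.npy");P=cloud("top",d)
for n in range(2):
  for z in (0,): pass
m=P[270:300,400:440].reshape(-1,3); print("panel local z", np.median(((m-o)@R)[:,2]))
np.save("bed.npy",s.x)
E
```

```text
bed [ 0.44661019  0.01040471 -1.92880193] -110.5122101340849
[[-0.5 -0.3]
 [-0.2 -0.5]
 [ 0.3  0.2]
 [ 1.2  0.2]
 [-0.4  0.2]
 [-0.2  0.2]]
board corners [[0.502  0.2469]
 [0.3817 0.0998]
 [0.485  0.0197]
 [0.603  0.1616]]
edges [np.float64(0.19), np.float64(0.1307), np.float64(0.1846), np.float64(0.1322)]
board c [0.49292972 0.13198458] -129.5040138176406
board in foot ground frame [-0.13010209  0.00078033] rel yaw -18.99180368355571
[[-0.241 -0.031]
 [-0.061 -0.092]
 [-0.022  0.033]
 [-0.196  0.094]]
panel local z -0.013112260580565159
```

```bash
cat >> h.py <<'E'
from scipy.spatial.transform import Rotation as Ro
bx,by,bt=np.load("bed.npy"); G=np.array([[np.cos(bt),-np.sin(bt)],[np.sin(bt),np.cos(bt)]])
def tool():
    s=sensors.state(); q=s["tool_rot"]; return np.array(s["tool_pos"]),Ro.from_quat([q[1],q[2],q[3],q[0]]).as_matrix()
def delta(X,Y,z):
    p,R=tool(); w=np.r_[G@[X,Y]+[bx,by],z]; return np.round(R.T@(w-p),4)
def where():
    p,R=tool(); g=G.T@(p[:2]-[bx,by]); y=G.T@R[:2,1]; return np.round(np.r_[g,p[2]],4),"tool y heading in G",np.round(np.degrees(np.arctan2(y[1],y[0])),2)
E
python3 - <<'E'
from h import *
print(where(), delta(-.08,-.135,.06), delta(-.08,-.135,.005), delta(-.08,-.07,.005))
E
```

```text
(array([-0.4587, -0.4035,  0.2313]), 'tool y heading in G', np.float64(178.98)) [-0.2752 -0.3738  0.1713] [-0.2752 -0.3738  0.2263] [-0.3402 -0.3726  0.2263]
```

```bash
python3 -m pendant '[{"dx":-0.07,"dy":-0.094,"dz":0.02,"hand":-1},{"dx":-0.275,"dy":-0.374,"dz":0.14,"hand":-1},{"dx":-0.275,"dy":-0.374,"dz":0.14,"hand":-1},{"dx":-0.275,"dy":-0.374,"dz":0.14,"hand":-1},{"dx":-0.275,"dy":-0.374,"dz":0.14,"hand":-1},{"dx":-0.275,"dy":-0.374,"dz":0.14,"hand":-1},{"dx":-0.275,"dy":-0.374,"dz":0.14,"hand":-1},{"dx":-0.275,"dy":-0.374,"dz":0.14,"hand":-1},{"dx":-0.275,"dy":-0.374,"dz":0.14,"hand":-1},{"dx":-0.275,"dy":-0.374,"dz":0.14,"hand":-1},{"dx":-0.275,"dy":-0.374,"dz":0.14,"hand":-1},{"dx":-0.275,"dy":-0.374,"dz":0.14,"hand":-1},{"dx":-0.275,"dy":-0.374,"dz":0.14,"hand":-1},{"dx":-0.275,"dy":-0.374,"dz":0.14,"hand":-1},{"dx":-0.275,"dy":-0.374,"dz":0.18,"hand":-1},{"dx":-0.275,"dy":-0.374,"dz":0.20,"hand":-1},{"dx":-0.275,"dy":-0.374,"dz":0.20,"hand":-1}]'; python3 -c "
from h import *
print(where(),delta(-.08,-.135,.005),delta(-.08,-.07,.005),sensors.state()['contact_force'])"
```

```text
(array([-0.4587, -0.4035,  0.2313]), 'tool y heading in G', np.float64(178.98)) [-0.2752 -0.3738  0.2263] [-0.3402 -0.3726  0.2263] [-0.72764189  0.18172656  0.33791246]invalid input
```

```bash
python3 -m pendant '[{"wx":0,"wy":0,"wz":-1,"dx":-0.07,"dy":-0.094,"dz":0.02,"hand":-1}]'; python3 -m pendant '[{"wz":-1,"dx":0,"dy":0,"dz":0,"hand":-1}]'; python3 -m pendant --help | head -20;python3 -c "
from h import *
print(where(),delta(-.08,-.135,.03))"
```

```text
time: 0.98
tool_pos: [0.2395, 0.5455, 0.225]
tool_rot: [-0.0, 0.176, 0.984, 0.002]
contact_force: [1.2, -1.3, 0.6]
gripper_width: 0.884
(array([-0.4286, -0.3815,  0.225 ]), 'tool y heading in G', np.float64(-179.78)) [-0.2453 -0.3502  0.1934]invalid input
invalid input: not JSON, or not a number
```

```bash
python3 -m pendant '[{"wx":0,"wy":0,"wz":0,"dx":-0.2453,"dy":-0.35,"dz":0.13,"hand":-1},{"wx":0,"wy":0,"wz":0,"dx":-0.2453,"dy":-0.35,"dz":0.13,"hand":-1},{"wx":0,"wy":0,"wz":0,"dx":-0.2453,"dy":-0.35,"dz":0.13,"hand":-1},{"wx":0,"wy":0,"wz":0,"dx":-0.2453,"dy":-0.35,"dz":0.13,"hand":-1},{"wx":0,"wy":0,"wz":0,"dx":-0.2453,"dy":-0.35,"dz":0.13,"hand":-1},{"wx":0,"wy":0,"wz":0,"dx":-0.2453,"dy":-0.35,"dz":0.13,"hand":-1},{"wx":0,"wy":0,"wz":0,"dx":-0.2453,"dy":-0.35,"dz":0.13,"hand":-1},{"wx":0,"wy":0,"wz":0,"dx":-0.2453,"dy":-0.35,"dz":0.13,"hand":-1},{"wx":0,"wy":0,"wz":0,"dx":-0.2453,"dy":-0.35,"dz":0.13,"hand":-1},{"wx":0,"wy":0,"wz":0,"dx":-0.2453,"dy":-0.35,"dz":0.13,"hand":-1},{"wx":0,"wy":0,"wz":0,"dx":-0.2453,"dy":-0.35,"dz":0.13,"hand":-1},{"wx":0,"wy":0,"wz":0,"dx":-0.2453,"dy":-0.35,"dz":0.13,"hand":-1},{"wx":0,"wy":0,"wz":0,"dx":-0.2453,"dy":-0.35,"dz":0.17,"hand":-1},{"wx":0,"wy":0,"wz":0,"dx":-0.2453,"dy":-0.35,"dz":0.193,"hand":-1},{"wx":0,"wy":0,"wz":0,"dx":-0.2453,"dy":-0.35,"dz":0.193,"hand":-1},{"wx":0,"wy":0,"wz":0,"dx":-0.2453,"dy":-0.35,"dz":0.193,"hand":-1}]'; python3 -c "
from h import *
print(where(),delta(-.08,-.135,.005),delta(-.08,-.07,.005))"
```

```text
time: 2.32
tool_pos: [0.346, 0.1281, 0.0306]
tool_rot: [-0.001, 0.178, 0.984, -0.0]
contact_force: [0.6, 0.4, 0.6]
gripper_width: 0.0
(array([-0.075 , -0.1355,  0.0306]), 'tool y heading in G', np.float64(-180.0)) [-0.0006  0.0051  0.0256] [-0.0656  0.0051  0.0255]
```

```bash
python3 -m pendant '[{"wx":0,"wy":0,"wz":0,"dx":0,"dy":0,"dz":0.015,"hand":-1},{"wx":0,"wy":0,"wz":0,"dx":0,"dy":0,"dz":0.025,"hand":-1},{"wx":0,"wy":0,"wz":0,"dx":-0.01,"dy":0,"dz":0.025,"hand":-1},{"wx":0,"wy":0,"wz":0,"dx":-0.02,"dy":0,"dz":0.025,"hand":-1},{"wx":0,"wy":0,"wz":0,"dx":-0.028,"dy":0,"dz":0.025,"hand":-1},{"wx":0,"wy":0,"wz":0,"dx":-0.034,"dy":0,"dz":0.025,"hand":-1},{"wx":0,"wy":0,"wz":0,"dx":-0.04,"dy":0,"dz":0.025,"hand":-1},{"wx":0,"wy":0,"wz":0,"dx":-0.045,"dy":0,"dz":0.025,"hand":-1},{"wx":0,"wy":0,"wz":0,"dx":-0.05,"dy":0,"dz":0.025,"hand":-1},{"wx":0,"wy":0,"wz":0,"dx":-0.055,"dy":0,"dz":0.025,"hand":-1},{"wx":0,"wy":0,"wz":0,"dx":-0.06,"dy":0,"dz":0.025,"hand":-1},{"wx":0,"wy":0,"wz":0,"dx":-0.065,"dy":0,"dz":0.025,"hand":-1},{"wx":0,"wy":0,"wz":0,"dx":-0.065,"dy":0,"dz":0.025,"hand":-1},{"wx":0,"wy":0,"wz":0,"dx":-0.065,"dy":0,"dz":0.025,"hand":-1}]'; python3 - <<'E'
from h import *
print(where())
im,d=cams.grab_frame("top"); im=im[:,:,::-1]; cv2.imwrite("pics/top1.png",im)
c=cv2.resize(im[192:352,245:485],None,fx=3.33,fy=3.33,interpolation=cv2.INTER_CUBIC); cv2.imwrite("pics/crop1.png",c)
E
```

```text
time: 3.48
tool_pos: [0.4086, 0.105, 0.0065]
tool_rot: [0.001, 0.178, 0.984, 0.0]
contact_force: [0.2, -1.0, 0.0]
gripper_width: -0.001
(array([-0.0753, -0.0687,  0.0065]), 'tool y heading in G', np.float64(179.96))
```

View pics/crop1.png

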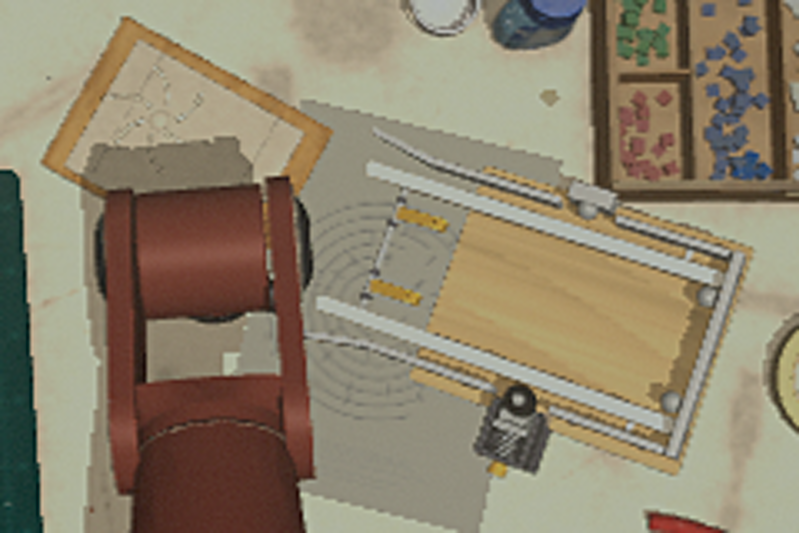

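```bash
cat >> h.py <<'E'
def g(c): return G.T@(onplane("top",np.array(c)/3.33+[244.65,191.65],.012)[:2]-[bx,by])
E
python3 - <<'E'
from h import *
A,B,C=g((42,162)),g((125,15)),g((332,132)); print(A,B,C,"yaw",np.degrees(np.arctan2(*(C-B)[::-1])),"centre",(A+C)/2)
E=B+(C-B)*.12; print(E)
print(delta(-.2,-.1,.06),delta(-.2,-.1,.1))
E
```

```text
[-0.23820482 -0.02920992] [-0.21918748  0.10231168] [-0.03437739  0.07085429] yaw -9.659999808547207 centre [-0.1362911   0.02082219]
[-0.19701027  0.09853679]
[ 0.0311  0.1247 -0.0535] [ 0.0311  0.1247 -0.0935]
```

```bash
python3 -m pendant '[{"wx":0,"wy":0,"wz":0,"dx":0.012,"dy":0,"dz":0,"hand":-1},{"wx":0,"wy":0,"wz":0,"dx":0.012,"dy":0,"dz":-0.04,"hand":-1},{"wx":0,"wy":0,"wz":0,"dx":0.005,"dy":0.0,"dz":-0.075,"hand":-1},{"wx":0,"wy":0,"wz":0,"dx":-0.219,"dy":0.125,"dz":-0.075,"hand":-1},{"wx":0,"wy":0,"wz":0,"dx":-0.219,"dy":0.125,"dz":-0.075,"hand":-1},{"wx":0,"wy":0,"wz":0,"dx":-0.219,"dy":0.125,"dz":-0.075,"hand":-1},{"wx":0,"wy":0,"wz":0,"dx":-0.219,"dy":0.125,"dz":-0.075,"hand":-1},{"wx":0,"wy":0,"wz":0,"dx":-0.219,"dy":0.125,"dz":-0.075,"hand":-1},{"wx":0,"wy":0,"wz":0,"dx":-0.219,"dy":0.125,"dz":-0.075,"hand":-1},{"wx":0,"wy":0,"wz":0,"dx":-0.219,"dy":0.125,"dz":-0.075,"hand":-1},{"wx":0,"wy":0,"wz":0,"dx":-0.219,"dy":0.125,"dz":-0.075,"hand":-1},{"wx":0,"wy":0,"wz":0,"dx":-0.219,"dy":0.125,"dz":-0.075,"hand":-1},{"wx":0,"wy":0,"wz":0,"dx":-0.219,"dy":0.125,"dz":-0.04,"hand":-1},{"wx":0,"wy":0,"wz":0,"dx":-0.219,"dy":0.125,"dz":-0.02,"hand":-1},{"wx":0,"wy":0,"wz":0,"dx":-0.219,"dy":0.125,"dz":-0.02,"hand":-1}]'; python3 -c "
from h import *
print(where(),delta(-.2,.15,.006),delta(-.2,.081,.006))"
```

```text
time: 4.78
tool_pos: [0.6511, 0.1449, 0.0211]
tool_rot: [-0.005, 0.178, 0.984, -0.001]
contact_force: [-0.9, -0.0, -1.4]
gripper_width: -0.002
(array([-0.1976,  0.1444,  0.0211]), 'tool y heading in G', np.float64(179.99)) [-0.0057  0.0025  0.015 ] [0.0633 0.0025 0.0156]
```

```bash
python3 -m pendant '[{"wx":0,"wy":0,"wz":0,"dx":0,"dy":0,"dz":0.015,"hand":-1},{"wx":0,"wy":0,"wz":0,"dx":0,"dy":0,"dz":0.02,"hand":-1},{"wx":0,"wy":0,"wz":0,"dx":0.01,"dy":0,"dz":0.02,"hand":-1},{"wx":0,"wy":0,"wz":0,"dx":0.02,"dy":0,"dz":0.02,"hand":-1},{"wx":0,"wy":0,"wz":0,"dx":0.03,"dy":0,"dz":0.02,"hand":-1},{"wx":0,"wy":0,"wz":0,"dx":0.036,"dy":0,"dz":0.02,"hand":-1},{"wx":0,"wy":0,"wz":0,"dx":0.042,"dy":0,"dz":0.02,"hand":-1},{"wx":0,"wy":0,"wz":0,"dx":0.048,"dy":0,"dz":0.02,"hand":-1},{"wx":0,"wy":0,"wz":0,"dx":0.054,"dy":0,"dz":0.02,"hand":-1},{"wx":0,"wy":0,"wz":0,"dx":0.06,"dy":0,"dz":0.02,"hand":-1},{"wx":0,"wy":0,"wz":0,"dx":0.065,"dy":0,"dz":0.02,"hand":-1},{"wx":0,"wy":0,"wz":0,"dx":0.069,"dy":0,"dz":0.02,"hand":-1},{"wx":0,"wy":0,"wz":0,"dx":0.069,"dy":0,"dz":0.02,"hand":-1},{"wx":0,"wy":0,"wz":0,"dx":0.069,"dy":0,"dz":0.02,"hand":-1}]'; python3 - <<'E'
from h import *
print(where())
im,d=cams.grab_frame("top"); im=im[:,:,::-1]; cv2.imwrite("pics/top2.png",im)
c=cv2.resize(im[192:352,245:485],None,fx=3.33,fy=3.33,interpolation=cv2.INTER_CUBIC); cv2.imwrite("pics/crop2.png",c)
E
```

```text
time: 5.95
tool_pos: [0.5914, 0.1695, 0.0059]
tool_rot: [-0.001, 0.178, 0.984, -0.0]
contact_force: [-0.5, 0.5, -0.2]
gripper_width: -0.001
(array([-0.1998,  0.0799,  0.0059]), 'tool y heading in G', np.float64(179.99))
```

View pics/crop2.png

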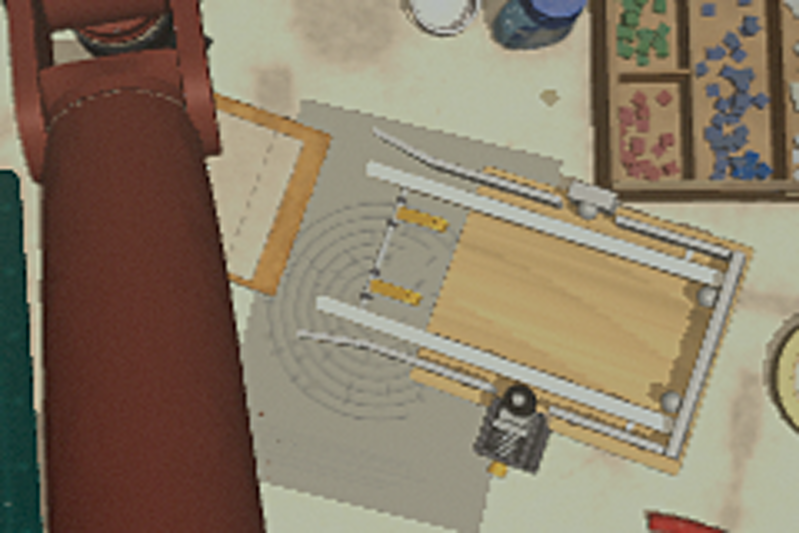

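```bash
python3 - <<'E'
from h import *
A,B,C=g((217,95)),g((330,135)),g((275,295)); print(A,B,C,"yaw side",np.degrees(np.arctan2(*(B-A)[::-1])),"yaw front",np.degrees(np.arctan2(*(B-C)[::-1]))-90,"front mid",(B+C)/2)
E
```

```text
[-0.12874128  0.0673798 ] [-0.03503138  0.0680956 ] [-0.03219089 -0.06349036] yaw side 0.43764298157768694 yaw front 1.236625967860462 front mid [-0.03361113  0.00230262]
```

```bash
python3 -m pendant '[{"wx":0,"wy":0,"wz":0,"dx":-0.012,"dy":0,"dz":0,"hand":-1},{"wx":0,"wy":0,"wz":0,"dx":-0.012,"dy":0,"dz":-0.04,"hand":-1},{"wx":0,"wy":0,"wz":0,"dx":0,"dy":0.01,"dz":-0.075,"hand":-1},{"wx":0,"wy":0,"wz":0,"dx":0.08,"dy":0.07,"dz":-0.075,"hand":-1},{"wx":0,"wy":0,"wz":0,"dx":0.08,"dy":0.07,"dz":-0.075,"hand":-1},{"wx":0,"wy":0,"wz":0,"dx":0.08,"dy":0.07,"dz":-0.075,"hand":1},{"wx":0,"wy":0,"wz":0,"dx":0.08,"dy":0.07,"dz":-0.075,"hand":1},{"wx":0,"wy":0,"wz":0,"dx":0.08,"dy":0.07,"dz":-0.075,"hand":1},{"wx":0,"wy":0,"wz":0,"dx":0.08,"dy":0.07,"dz":-0.075,"hand":1}]';  python3 -c "
from h import *
print(where(),sensors.state()['joint_pos'].round(3))"
```

```text
time: 6.75
tool_pos: [0.5427, 0.2625, 0.0811]
tool_rot: [0.0, 0.178, 0.984, -0.0]
contact_force: [-0.1, -0.5, 1.2]
gripper_width: 0.565
(array([-0.2697,  0.0017,  0.0811]), 'tool y heading in G', np.float64(179.95)) [ 3.270e-01  1.380e-01  1.784e+00 -1.000e-03  1.220e+00 -8.840e-01]
```

```bash
python3 -m pendant '[{"wx":0,"wy":0,"wz":90,"dx":0,"dy":0,"dz":0,"hand":1},{"wx":0,"wy":0,"wz":90,"dx":0,"dy":0,"dz":0,"hand":1},{"wx":0,"wy":0,"wz":90,"dx":0,"dy":0,"dz":0,"hand":1},{"wx":0,"wy":0,"wz":90,"dx":0,"dy":0,"dz":0,"hand":1},{"wx":0,"wy":0,"wz":90,"dx":0,"dy":0,"dz":0,"hand":1},{"wx":0,"wy":0,"wz":90,"dx":0,"dy":0,"dz":0,"hand":1},{"wx":0,"wy":0,"wz":90,"dx":0,"dy":0,"dz":0,"hand":1},{"wx":0,"wy":0,"wz":90,"dx":0,"dy":0,"dz":0,"hand":1},{"wx":0,"wy":0,"wz":90,"dx":0,"dy":0,"dz":0,"hand":1},{"wx":0,"wy":0,"wz":90,"dx":0,"dy":0,"dz":0,"hand":1},{"wx":0,"wy":0,"wz":90,"dx":0,"dy":0,"dz":0,"hand":1},{"wx":0,"wy":0,"wz":90,"dx":0,"dy":0,"dz":0,"hand":1},{"wx":0,"wy":0,"wz":90,"dx":0,"dy":0,"dz":0.02,"hand":1},{"wx":0,"wy":0,"wz":90,"dx":0,"dy":0,"dz":0.05,"hand":1},{"wx":0,"wy":0,"wz":90,"dx":0,"dy":0,"dz":0.07,"hand":1},{"wx":0,"wy":0,"wz":90,"dx":0,"dy":0,"dz":0.07,"hand":1}]';  python3 - <<'E'
from h import *
print(where(),delta(-.25,0,.0),sensors.state()['joint_pos'].round(3))
c=cams.calibration("wrist"); print(c)
im,d=cams.grab_frame("wrist"); cv2.imwrite("pics/w3.png",im[:,:,::-1])
E
```

```text
time: 8.08
tool_pos: [0.539, 0.2603, 0.0059]
tool_rot: [-0.001, 0.822, 0.569, -0.005]
contact_force: [-1.8, 0.4, -1.3]
gripper_width: 0.996
(array([-0.2665, -0.0011,  0.0059]), 'tool y heading in G', np.float64(89.85)) [-0.0164  0.0011  0.006 ] [ 0.326  0.237  1.814 -0.     1.099  0.687]
{'fov_y': 65.70646984690485, 'cx': 319.7220421749128, 'cy': 238.53078247337692, 'hand_eye': array([[ 1.27125591e-03, -9.47220928e-01, -3.20579004e-01,
         8.23308775e-02],
       [ 9.99998727e-01,  1.51339930e-03, -5.06175384e-04,
         7.14156568e-04],
       [ 9.64623958e-04, -3.20577952e-01,  9.47221646e-01,
        -1.42567812e-01],
       [ 0.00000000e+00,  0.00000000e+00,  0.00000000e+00,
         1.00000000e+00]])}
```

View pics/w3.png

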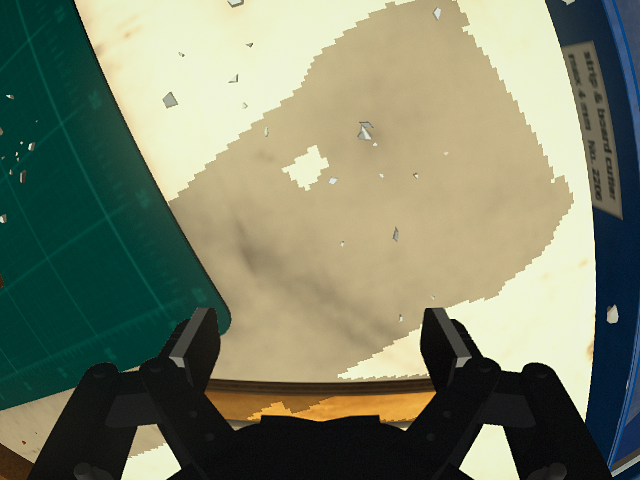

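```bash
cat >> h.py <<'E'
def wcloud(d):
    c=cams.calibration("wrist"); f=240/np.tan(np.radians(c["fov_y"]/2)); v,u=np.mgrid[0:480,0:640]
    x,y=(u-c["cx"]),(v-c["cy"]); r=np.hypot(x,y)+1e-9; t=np.tan(r/f); p=np.stack([x/r*t*d,y/r*t*d,d],-1); H=np.array(c["hand_eye"]); return p@H[:3,:3].T+H[:3,3]
E
python3 - <<'E'
from h import *
im,d=cams.grab_frame("wrist"); P=wcloud(d); print(where())
for v,u in [(316,205),(330,212),(345,212),(316,433),(330,428),(345,428),(360,430),(360,460),(300,320),(340,320),(375,320),(388,320),(395,280),(395,360),(365,200)]: print((u,v),P[v,u].round(4))
m=(abs(P[...,1])>.03)&(abs(P[...,1])<.06)&(abs(P[...,0])<.013)&(P[...,2]<-.003)&(P[...,2]>-.05); print("max finger z",np.percentile(P[m][:,2],[50,95,99]))
E
```

```text
(array([-0.269 ,  0.0012,  0.0105]), 'tool y heading in G', np.float64(89.89))
(205, 316) [ 0.0105 -0.0434 -0.0233]
(212, 330) [ 0.0035 -0.0417 -0.0223]
(212, 345) [-0.0024 -0.0421 -0.0242]
(433, 316) [ 0.0107  0.0441 -0.0234]
(428, 330) [ 0.0034  0.0435 -0.0218]
(428, 345) [-0.0019  0.0435 -0.0248]
(430, 360) [-0.0047  0.0431 -0.031 ]
(460, 360) [ 0.01   0.046 -0.051]
(320, 300) [0.0018 0.0008 0.0077]
(320, 340) [-0.0205  0.0008  0.0079]
(320, 375) [-0.0423  0.0009  0.0073]
(320, 388) [-0.0464  0.0009  0.0017]
(280, 395) [-0.0467 -0.019  -0.0038]
(360, 395) [-0.0475  0.0209 -0.0029]
(200, 365) [ 0.0005 -0.0419 -0.0411]
max finger z [-0.0345135  -0.01746277 -0.01423158]
```

```bash
python3 -m pendant '[{"wx":0,"wy":0,"wz":0,"dx":0,"dy":0,"dz":0.01,"hand":1},{"wx":0,"wy":0,"wz":0,"dx":0,"dy":0,"dz":0.0175,"hand":1},{"wx":0,"wy":0,"wz":0,"dx":-0.01,"dy":0,"dz":0.0175,"hand":1},{"wx":0,"wy":0,"wz":0,"dx":-0.02,"dy":0,"dz":0.0175,"hand":1},{"wx":0,"wy":0,"wz":0,"dx":-0.03,"dy":0,"dz":0.0175,"hand":1},{"wx":0,"wy":0,"wz":0,"dx":-0.036,"dy":0,"dz":0.0175,"hand":1},{"wx":0,"wy":0,"wz":0,"dx":-0.042,"dy":0,"dz":0.0175,"hand":1},{"wx":0,"wy":0,"wz":0,"dx":-0.048,"dy":0,"dz":0.0175,"hand":1},{"wx":0,"wy":0,"wz":0,"dx":-0.054,"dy":0,"dz":0.0175,"hand":1},{"wx":0,"wy":0,"wz":0,"dx":-0.060,"dy":0,"dz":0.0175,"hand":1},{"wx":0,"wy":0,"wz":0,"dx":-0.063,"dy":0,"dz":0.0175,"hand":1},{"wx":0,"wy":0,"wz":0,"dx":-0.063,"dy":0,"dz":0.0175,"hand":1},{"wx":0,"wy":0,"wz":0,"dx":-0.063,"dy":0,"dz":0.0175,"hand":1}]';  python3 - <<'E'
from h import *
im,d=cams.grab_frame("wrist"); P=wcloud(d); print(where(),sensors.state()['contact_force'])
for v,u in [(388,320),(395,280),(395,360),(410,320),(330,212),(330,428)]: print((u,v),P[v,u].round(4))
im,d=cams.grab_frame("top"); im=im[:,:,::-1]
c=cv2.resize(im[192:352,245:485],None,fx=3.33,fy=3.33,interpolation=cv2.INTER_CUBIC); cv2.imwrite("pics/crop4.png",c)
p,R=tool(); t0=p; a=np.radians(18); g0=G.T@(p[:2]-[bx,by])
def pose(Xr,h,th): # F -> TCP
    f=np.array([np.cos(th),np.sin(th)]); z=np.array([np.sin(th),-np.cos(th)]); return np.array([Xr,0])+h*np.array([-np.sin(th),np.cos(th)])-.011*f+.013*z
for s in list(np.arange(-.19,.001,.019))+[.02,.04,.06,.07,.08,.083,.086]:
    if s<=0:
        from scipy.optimize import brentq
        th=brentq(lambda q: .189*np.sin(q)-max(0,(s+.189*np.cos(q)))*np.tan(a),0,.4) if s>-.189 else 0
        T=pose(s,.006,th)
    else: th=a; T=pose(s*np.cos(a),.006,th)+[0,s*np.sin(a)]
    print(round(s,3),"wy",round(-np.degrees(th),1),"dx",round(-(T[0]-g0[0]),4),"dz",round(-(T[1]-p[2]),4))
E
```

```text
time: 9.27
tool_pos: [0.5196, 0.2038, -0.0063]
tool_rot: [0.0, 0.822, 0.57, -0.0]
contact_force: [0.3, -0.1, 0.2]
gripper_width: 0.999
(array([-0.2069,  0.0005, -0.0064]), 'tool y heading in G', np.float64(89.98)) [0.04628782 0.02470226 0.25099499]
(320, 388) [-0.0286  0.0009 -0.0183]
(280, 395) [-0.0305 -0.0165 -0.0213]
(360, 395) [-0.0308  0.0183 -0.0208]
(320, 410) [-0.0362  0.0009 -0.0246]
(212, 330) [ 0.0032 -0.0419 -0.0218]
(428, 330) [ 0.0028  0.0438 -0.021 ]
-0.19 wy -0.0 dx -0.006 dz 0.0006
-0.171 wy -1.8 dx -0.0252 dz 0.0009
-0.152 wy -3.6 dx -0.0444 dz 0.0013
-0.133 wy -5.4 dx -0.0637 dz 0.0016
-0.114 wy -7.3 dx -0.083 dz 0.0019
-0.095 wy -9.1 dx -0.1022 dz 0.0023
-0.076 wy -10.9 dx -0.1215 dz 0.0026
-0.057 wy -12.7 dx -0.1408 dz 0.0029
-0.038 wy -14.4 dx -0.1601 dz 0.0031
-0.019 wy -16.2 dx -0.1794 dz 0.0034
-0.0 wy -18.0 dx -0.1987 dz 0.0037
0.02 wy -18.0 dx -0.2177 dz -0.0025
0.04 wy -18.0 dx -0.2367 dz -0.0087
0.06 wy -18.0 dx -0.2558 dz -0.0149
0.07 wy -18.0 dx -0.2653 dz -0.018
0.08 wy -18.0 dx -0.2748 dz -0.0211
0.083 wy -18.0 dx -0.2776 dz -0.022
0.086 wy -18.0 dx -0.2805 dz -0.0229
```

View pics/crop4.png

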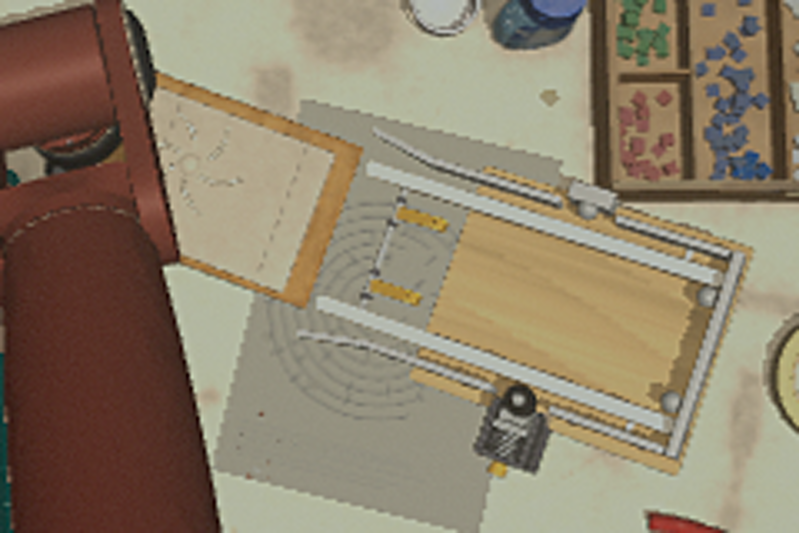

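The crop shows the board flush with the fingers, square to the runners and centred. Its front corners are at (360,150) and (305,305), just short of the foot. I'll keep pushing and tilt the tool along with it.

```bash
python3 -m pendant '[{"wx":0,"wy":0,"wz":0,"dx":-0.006,"dy":0,"dz":0,"hand":1},{"wx":0,"wy":-0.6,"wz":0,"dx":-0.013,"dy":0,"dz":0,"hand":1},{"wx":0,"wy":-1.2,"wz":0,"dx":-0.019,"dy":0,"dz":0,"hand":1},{"wx":0,"wy":-1.8,"wz":0,"dx":-0.025,"dy":0,"dz":0.0003,"hand":1},{"wx":0,"wy":-2.4,"wz":0,"dx":-0.032,"dy":0,"dz":0.0005,"hand":1},{"wx":0,"wy":-3,"wz":0,"dx":-0.038,"dy":0,"dz":0.0007,"hand":1},{"wx":0,"wy":-3.6,"wz":0,"dx":-0.0445,"dy":0,"dz":0.0008,"hand":1},{"wx":0,"wy":-4.2,"wz":0,"dx":-0.051,"dy":0,"dz":0.0009,"hand":1},{"wx":0,"wy":-4.8,"wz":0,"dx":-0.057,"dy":0,"dz":0.001,"hand":1},{"wx":0,"wy":-5.4,"wz":0,"dx":-0.0637,"dy":0,"dz":0.0011,"hand":1},{"wx":0,"wy":-6,"wz":0,"dx":-0.07,"dy":0,"dz":0.0012,"hand":1},{"wx":0,"wy":-6.6,"wz":0,"dx":-0.0765,"dy":0,"dz":0.0013,"hand":1},{"wx":0,"wy":-7.3,"wz":0,"dx":-0.083,"dy":0,"dz":0.0014,"hand":1},{"wx":0,"wy":-7.9,"wz":0,"dx":-0.0895,"dy":0,"dz":0.0015,"hand":1},{"wx":0,"wy":-8.5,"wz":0,"dx":-0.096,"dy":0,"dz":0.0016,"hand":1},{"wx":0,"wy":-9.1,"wz":0,"dx":-0.1022,"dy":0,"dz":0.0018,"hand":1},{"wx":0,"wy":-9.1,"wz":0,"dx":-0.1022,"dy":0,"dz":0.0018,"hand":1}]';  python3 - <<'E'
from h import *
print(where(),sensors.state()['contact_force'])
im,d=cams.grab_frame("top"); im=im[:,:,::-1]
c=cv2.resize(im[192:352,245:485],None,fx=3.33,fy=3.33,interpolation=cv2.INTER_CUBIC); cv2.imwrite("pics/crop5.png",c)
E
```

```text
time: 10.78
tool_pos: [0.4832, 0.1074, -0.0083]
tool_rot: [0.045, 0.819, 0.568, -0.066]
contact_force: [-0.1, 0.1, -0.2]
gripper_width: 0.998
(array([-0.1037,  0.0003, -0.0083]), 'tool y heading in G', np.float64(89.96)) [-0.09389365  0.12942199 -0.20424077]
```

View pics/crop5.png

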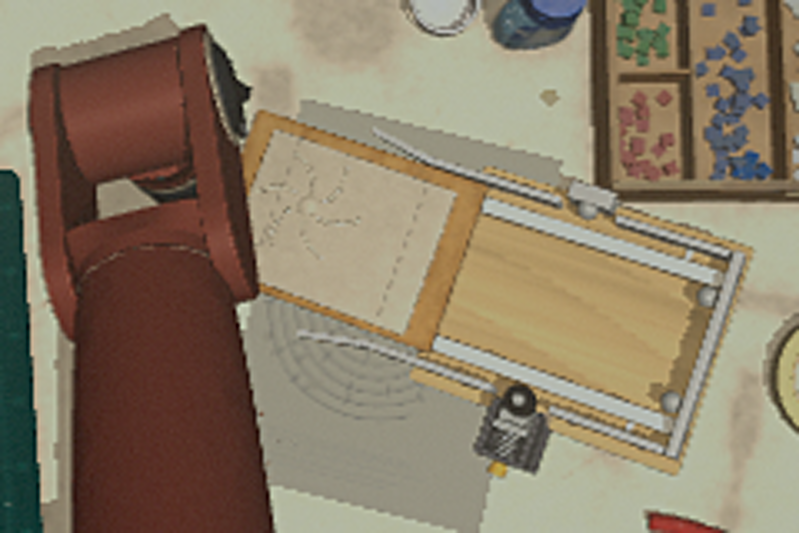

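```bash
cat > plan.py <<'E'
from h import *
from scipy.optimize import brentq
import sys
a=np.radians(18)
def pose(Xr,h,th):
    f=np.array([np.cos(th),np.sin(th)]); z=np.array([np.sin(th),-np.cos(th)]); return np.array([Xr,0])+h*np.array([-np.sin(th),np.cos(th)])-.011*f+.013*z
p,R=tool(); g0=G.T@(p[:2]-[bx,by]); t=np.arctan2(G.T[0]@R[:2,2],-R[2,2]); print(where(),"tilt",np.degrees(t))
for s in eval(sys.argv[1]):
    if s<=0: th=brentq(lambda q: .189*np.sin(q)-(s+.189*np.cos(q))*np.tan(a),0,.4); T=pose(s,.006,th)
    else: th=a; T=pose(s*np.cos(a),.006,th)+[0,s*np.sin(a)]
    e=T-[g0[0],p[2]]; print(round(s,4),"wy",round(-np.degrees(th-t),1),"dx",round(-(e@[np.cos(t),np.sin(t)]),4),"dz",round(e@[np.sin(t),-np.cos(t)],4))
E
python3 plan.py "np.arange(-.095,.045,.0067)"
```

```text
(array([-0.104 ,  0.0003, -0.0083]), 'tool y heading in G', np.float64(89.96)) tilt 9.18657046341677
-0.095 wy 0.1 dx 0.0008 dz 0.0002
-0.0883 wy -0.5 dx -0.0059 dz 0.0014
-0.0816 wy -1.1 dx -0.0126 dz 0.0026
-0.0749 wy -1.8 dx -0.0193 dz 0.0038
-0.0682 wy -2.4 dx -0.026 dz 0.005
-0.0615 wy -3.0 dx -0.0327 dz 0.0062
-0.0548 wy -3.7 dx -0.0394 dz 0.0074
-0.0481 wy -4.3 dx -0.0461 dz 0.0086
-0.0414 wy -4.9 dx -0.0528 dz 0.0097
-0.0347 wy -5.6 dx -0.0595 dz 0.0109
-0.028 wy -6.2 dx -0.0662 dz 0.0121
-0.0213 wy -6.8 dx -0.0729 dz 0.0133
-0.0146 wy -7.4 dx -0.0796 dz 0.0145
-0.0079 wy -8.1 dx -0.0863 dz 0.0156
-0.0012 wy -8.7 dx -0.093 dz 0.0168
0.0055 wy -8.8 dx -0.0997 dz 0.0162
0.0122 wy -8.8 dx -0.1063 dz 0.0152
0.0189 wy -8.8 dx -0.1129 dz 0.0141
0.0256 wy -8.8 dx -0.1195 dz 0.0131
0.0323 wy -8.8 dx -0.1261 dz 0.0121
0.039 wy -8.8 dx -0.1328 dz 0.0111
```

```bash
python3 -m pendant '[{"wx":0,"wy":0,"wz":0,"dx":-0.0063,"dy":0,"dz":0.001,"hand":1},{"wx":0,"wy":0,"wz":0,"dx":-0.0126,"dy":0,"dz":0.002,"hand":1},{"wx":0,"wy":0,"wz":0,"dx":-0.0189,"dy":0,"dz":0.003,"hand":1},{"wx":0,"wy":0,"wz":0,"dx":-0.0252,"dy":0,"dz":0.004,"hand":1},{"wx":0,"wy":0,"wz":0,"dx":-0.0315,"dy":0,"dz":0.005,"hand":1},{"wx":0,"wy":0,"wz":0,"dx":-0.0378,"dy":0,"dz":0.006,"hand":1},{"wx":0,"wy":0,"wz":0,"dx":-0.0441,"dy":0,"dz":0.007,"hand":1},{"wx":0,"wy":0,"wz":0,"dx":-0.0504,"dy":0,"dz":0.008,"hand":1},{"wx":0,"wy":0,"wz":0,"dx":-0.0567,"dy":0,"dz":0.009,"hand":1},{"wx":0,"wy":0,"wz":0,"dx":-0.063,"dy":0,"dz":0.01,"hand":1},{"wx":0,"wy":0,"wz":0,"dx":-0.0693,"dy":0,"dz":0.011,"hand":1},{"wx":0,"wy":0,"wz":0,"dx":-0.0756,"dy":0,"dz":0.012,"hand":1},{"wx":0,"wy":0,"wz":0,"dx":-0.0819,"dy":0,"dz":0.0128,"hand":1},{"wx":0,"wy":0,"wz":0,"dx":-0.088,"dy":0,"dz":0.0135,"hand":1},{"wx":0,"wy":0,"wz":0,"dx":-0.094,"dy":0,"dz":0.0126,"hand":1},{"wx":0,"wy":0,"wz":0,"dx":-0.1,"dy":0,"dz":0.0117,"hand":1},{"wx":0,"wy":0,"wz":0,"dx":-0.1,"dy":0,"dz":0.0117,"hand":1}]';  python3 - <<'E'
from h import *
print(where(),sensors.state()['contact_force'])
im,d=cams.grab_frame("top"); im=im[:,:,::-1]
c=cv2.resize(im[192:352,245:485],None,fx=3.33,fy=3.33,interpolation=cv2.INTER_CUBIC); cv2.imwrite("pics/crop6.png",c)
E
```

```text
time: 12.25
tool_pos: [0.4482, 0.0136, -0.0037]
tool_rot: [0.045, 0.819, 0.568, -0.065]
contact_force: [-0.3, -0.2, 0.3]
gripper_width: 1.002
(array([-0.0035,  0.0003, -0.0037]), 'tool y heading in G', np.float64(89.94)) [-0.31605256 -0.17184794  0.30583002]
```

View pics/crop6.png

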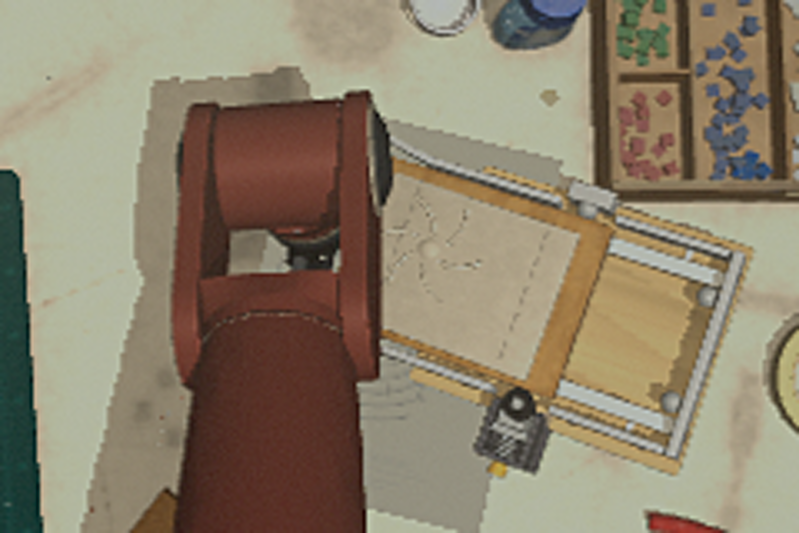

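```bash
python3 -m pendant '[{"wx":0,"wy":0,"wz":0,"dx":-0.006,"dy":0,"dz":-0.0009,"hand":1},{"wx":0,"wy":0,"wz":0,"dx":-0.012,"dy":0,"dz":-0.0018,"hand":1},{"wx":0,"wy":0,"wz":0,"dx":-0.018,"dy":0,"dz":-0.0028,"hand":1},{"wx":0,"wy":0,"wz":0,"dx":-0.024,"dy":0,"dz":-0.0037,"hand":1},{"wx":0,"wy":0,"wz":0,"dx":-0.03,"dy":0,"dz":-0.0046,"hand":1},{"wx":0,"wy":0,"wz":0,"dx":-0.036,"dy":0,"dz":-0.0055,"hand":1},{"wx":0,"wy":0,"wz":0,"dx":-0.042,"dy":0,"dz":-0.0065,"hand":1},{"wx":0,"wy":0,"wz":0,"dx":-0.048,"dy":0,"dz":-0.0074,"hand":1},{"wx":0,"wy":0,"wz":0,"dx":-0.054,"dy":0,"dz":-0.0083,"hand":1},{"wx":0,"wy":0,"wz":0,"dx":-0.06,"dy":0,"dz":-0.0093,"hand":1},{"wx":0,"wy":0,"wz":0,"dx":-0.065,"dy":0,"dz":-0.01,"hand":1},{"wx":0,"wy":0,"wz":0,"dx":-0.068,"dy":0,"dz":-0.0105,"hand":1},{"wx":0,"wy":0,"wz":0,"dx":-0.068,"dy":0,"dz":-0.0105,"hand":1}]';  python3 - <<'E'
from h import *
print(where(),sensors.state()['contact_force'])
im,d=cams.grab_frame("top"); im=im[:,:,::-1]
c=cv2.resize(im[192:352,245:485],None,fx=3.33,fy=3.33,interpolation=cv2.INTER_CUBIC); cv2.imwrite("pics/crop7.png",c)
E
```

```text
time: 13.38
tool_pos: [0.4253, -0.047, 0.0174]
tool_rot: [0.045, 0.819, 0.568, -0.065]
contact_force: [-0.0, 2.6, -0.4]
gripper_width: 1.0
(array([0.0612, 0.0002, 0.0174]), 'tool y heading in G', np.float64(89.94)) [-0.03127644  2.63041157 -0.37793293]
```

View pics/crop7.png

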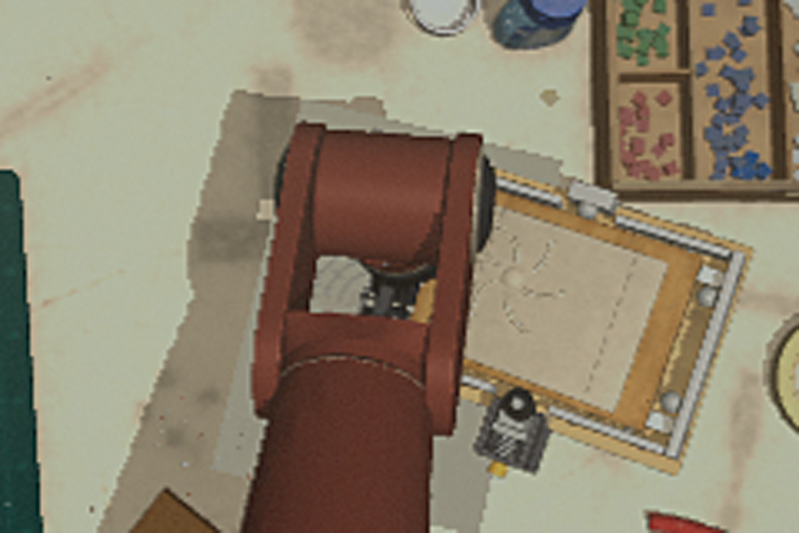

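The board lies square, with its front edge from (702,255) to (645,430), about 7 mm short of the balls. The slab is in place. I'll finish in small steps and watch the force.

```bash
python3 -m pendant '[{"wx":0,"wy":0,"wz":0,"dx":-0.002,"dy":0,"dz":-0.0003,"hand":1},{"wx":0,"wy":0,"wz":0,"dx":-0.004,"dy":0,"dz":-0.0006,"hand":1},{"wx":0,"wy":0,"wz":0,"dx":-0.006,"dy":0,"dz":-0.0009,"hand":1},{"wx":0,"wy":0,"wz":0,"dx":-0.006,"dy":0,"dz":-0.0009,"hand":1}]';python3 -m pendant '[{"wx":0,"wy":0,"wz":0,"dx":-0.001,"dy":0,"dz":-0.0001,"hand":1},{"wx":0,"wy":0,"wz":0,"dx":-0.0015,"dy":0,"dz":-0.0002,"hand":1},{"wx":0,"wy":0,"wz":0,"dx":-0.0015,"dy":0,"dz":-0.0002,"hand":1}]'; python3 - <<'E'
from h import *
print(where())
im,d=cams.grab_frame("top"); im=im[:,:,::-1]
c=cv2.resize(im[192:352,245:485],None,fx=3.33,fy=3.33,interpolation=cv2.INTER_CUBIC)[150:480,250:]; cv2.imwrite("pics/crop8.png",c)
im,d=cams.grab_frame("wrist"); cv2.imwrite("pics/w8.png",im[200:,:,::-1])
E
```

```text
time: 13.77
tool_pos: [0.4235, -0.0509, 0.0188]
tool_rot: [0.043, 0.82, 0.567, -0.064]
contact_force: [0.8, 9.7, -1.7]
gripper_width: 0.998
time: 14.02
tool_pos: [0.4233, -0.0511, 0.0189]
tool_rot: [0.043, 0.82, 0.567, -0.063]
contact_force: [4.1, 14.5, -4.0]
gripper_width: 0.999
(array([ 0.0657, -0.0003,  0.0189]), 'tool y heading in G', np.float64(89.88))
```

View pics/crop8.png

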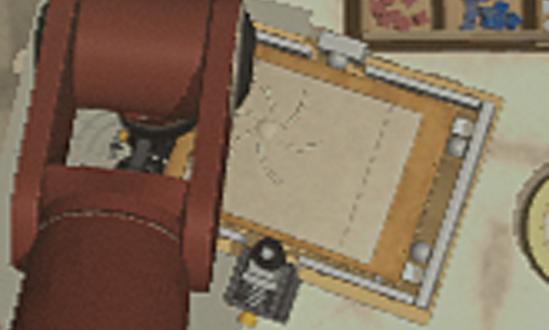

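```bash
cat >> h.py <<'E'
def bedframe():
    a=np.radians(18); ux=np.r_[G[:,0],0]; X=ux*np.cos(a)+[0,0,np.sin(a)]; Y=np.r_[G[:,1],0]; return np.array([bx,by,0]),np.c_[X,Y,np.cross(X,Y)]
def front(d):
    o,R=bedframe(); L=(cloud("top",d)-o)@R; out=[]
    for y0 in np.arange(-.06,.061,.015):
        m=(abs(L[...,1]-y0)<.004)&(L[...,2]>.004)&(L[...,2]<.0165)&(L[...,0]>.2)&(L[...,0]<.29); x=np.sort(L[...,0][m])
        s=(abs(L[...,1]-y0)<.004)&(L[...,2]>.0175)&(L[...,2]<.03)&(L[...,0]>.15)&(L[...,0]<.29)
        out.append((round(y0,3),x[-3:].round(4).tolist(), np.sort(L[...,0][s])[-2:].round(4).tolist()))
    return out
E
python3 - <<'E'
from h import *
im,d=cams.grab_frame("top"); np.save("pics/d9.npy",d)
for r in front(d): print(r)
o,R=bedframe(); L=(cloud("top",d)-o)@R
v,u=np.where((abs(L[...,1])<.002)&(L[...,0]>.2)&(L[...,0]<.31)); i=np.argsort(L[v,u,0]); print(L[v,u][i][::2].round(3)[:, [0,2]].tolist())
print("noise rms on slab?",)
im,d=cams.grab_frame("wrist"); W=wcloud(d); p,T=tool(); Q=(W@T.T+p-o)@R
for y0 in (-.03,0,.03):
    m=(abs(Q[...,1]-y0)<.004)&(Q[...,0]>.03)&(Q[...,0]<.11)&(Q[...,2]<.03)&(Q[...,2]>-.03); q=Q[m]; i=np.argsort(q[:,0]); print(y0,len(q),q[i][::max(1,len(q)//25)][:,[0,2]].round(3).tolist())
E
```

```text
(np.float64(-0.06), [0.2878, 0.2886, 0.2893], [0.2861, 0.2869])
(np.float64(-0.045), [0.2837, 0.2847, 0.2877], [0.2868, 0.2875])
(np.float64(-0.03), [0.2702, 0.2857, 0.2892], [0.2885, 0.2889])
(np.float64(-0.015), [0.2865, 0.2868, 0.2886], [0.2876, 0.2883])
(np.float64(0.0), [0.287, 0.288, 0.2886], [0.2862, 0.2896])
(np.float64(0.015), [0.2863, 0.2885, 0.2899], [0.2882, 0.2896])
(np.float64(0.03), [0.2857, 0.2887, 0.2892], [0.2574, 0.2883])
(np.float64(0.045), [0.2857, 0.2893, 0.2898], [0.2883, 0.2892])
(np.float64(0.06), [0.2719, 0.2862, 0.2881], [0.2874, 0.2897])
[[0.202, 0.016], [0.205, 0.018], [0.208, 0.021], [0.21, 0.018], [0.213, 0.019], [0.217, 0.019], [0.221, 0.021], [0.224, 0.016], [0.228, 0.016], [0.23, 0.02], [0.233, 0.018], [0.235, 0.02], [0.239, 0.015], [0.242, 0.017], [0.244, 0.019], [0.247, 0.019], [0.249, 0.012], [0.252, 0.018], [0.254, 0.011], [0.257, 0.013], [0.259, 0.01], [0.262, 0.013], [0.264, 0.012], [0.269, 0.014], [0.269, -0.015], [0.272, -0.014], [0.274, -0.013], [0.277, -0.014], [0.28, -0.012], [0.282, -0.013], [0.287, 0.016], [0.288, -0.093], [0.289, -0.098
[... 762 characters left out ...]
.065, -0.021], [0.07, -0.022], [0.075, -0.024], [0.081, -0.025], [0.081, 0.002], [0.082, -0.027], [0.084, 0.012], [0.085, -0.027], [0.087, -0.029], [0.088, 0.012], [0.091, 0.012], [0.094, 0.013], [0.098, 0.016], [0.099, 0.018], [0.102, 0.018], [0.106, 0.018], [0.11, 0.018]]
0.03 4053 [[0.03, -0.009], [0.033, -0.004], [0.037, -0.003], [0.04, -0.002], [0.043, -0.014], [0.047, -0.016], [0.05, 0.001], [0.053, 0.002], [0.056, 0.004], [0.058, 0.003], [0.061, 0.005], [0.064, 0.006], [0.067, 0.007], [0.07, 0.007], [0.073, 0.007], [0.076, -0.025], [0.081, 0.008], [0.082, 0.012], [0.085, 0.011], [0.087, 0.012], [0.09, 0.012], [0.094, 0.013], [0.099, 0.015], [0.1, 0.018], [0.105, 0.018], [0.11, 0.018]]
```

Depth shows the board's front end at 0.270 m and its rear end at 0.081 m up the slope. Both catches are up, about 7 mm above the runners with their shoulders near 0.078 m. I'll back off gently.

```bash
python3 -m pendant '[{"wx":0,"wy":0,"wz":0,"dx":0.001,"dy":0,"dz":0,"hand":1},{"wx":0,"wy":0,"wz":0,"dx":0.0025,"dy":0,"dz":0,"hand":1},{"wx":0,"wy":0,"wz":0,"dx":0.004,"dy":0,"dz":0,"hand":1},{"wx":0,"wy":0,"wz":0,"dx":0.0055,"dy":0,"dz":0,"hand":1},{"wx":0,"wy":0,"wz":0,"dx":0.007,"dy":0,"dz":0,"hand":1},{"wx":0,"wy":0,"wz":0,"dx":0.0085,"dy":0,"dz":-0.001,"hand":1},{"wx":0,"wy":0,"wz":0,"dx":0.01,"dy":0,"dz":-0.002,"hand":1},{"wx":0,"wy":0,"wz":0,"dx":0.02,"dy":0,"dz":-0.01,"hand":1},{"wx":0,"wy":0,"wz":0,"dx":0.03,"dy":0,"dz":-0.03,"hand":1},{"wx":0,"wy":0,"wz":0,"dx":0.04,"dy":0,"dz":-0.06,"hand":1},{"wx":0,"wy":0,"wz":0,"dx":0.06,"dy":0,"dz":-0.09,"hand":1},{"wx":0,"wy":0,"wz":0,"dx":0.08,"dy":0,"dz":-0.12,"hand":1},{"wx":0,"wy":0,"wz":0,"dx":0.12,"dy":0,"dz":-0.12,"hand":1},{"wx":0,"wy":0,"wz":0,"dx":0.16,"dy":0,"dz":-0.12,"hand":1},{"wx":0,"wy":0,"wz":0,"dx":0.2,"dy":0,"dz":-0.12,"hand":1},{"wx":0,"wy":0,"wz":0,"dx":0.24,"dy":0,"dz":-0.12,"hand":1},{"wx":0,"wy":0,"wz":0,"dx":0.26,"dy":0,"dz":-0.12,"hand":1},{"wx":0,"wy":0,"wz":0,"dx":0.26,"dy":0,"dz":-0.12,"hand":1},{"wx":0,"wy":0,"wz":0,"dx":0.26,"dy":0,"dz":-0.12,"hand":1}]'; python3 - <<'E'
from h import *
im,d=cams.grab_frame("top"); o,R=bedframe(); L=(cloud("top",d)-o)@R
D=np.mean([cams.grab_frame("top")[1] for _ in range(6)],0); L=(cloud("top",D)-o)@R
def strip(k,a,b,lo,hi,z0,z1):
    m=(L[...,1-k]>a)&(L[...,1-k]<b)&(L[...,k]>lo)&(L[...,k]<hi)&(L[...,2]>z0)&(L[...,2]<z1); return np.percentile(L[...,k][m],[1,99]).round(4)
for y in (-.05,-.02,.0,.02,.05): print("y",y,"board x",strip(0,y-.006,y+.006,.079,.28,.0085,.03),"slab x",strip(0,y-.006,y+.006,.09,.265,.0163,.03))
for x in (.12,.145,.2,.235): print("x",x,"slab y",strip(1,x-.008,x+.008,-.066,.066,.0163,.03))
for y in(-.03,.03):
    m=(abs(L[...,1]-y)<.004)&(L[...,0]>.066)&(L[...,0]<.078); print("catch z",np.median(L[...,2][m]))
c=cv2.resize(im[192:352,245:485,::-1],None,fx=3.33,fy=3.33,interpolation=cv2.INTER_CUBIC); cv2.imwrite("pics/crop9.png",c); print(where())
E
```

```text
time: 15.8
tool_pos: [0.5198, 0.2057, 0.0971]
tool_rot: [0.045, 0.819, 0.569, -0.065]
contact_force: [-0.4, 0.3, -0.3]
gripper_width: 0.998
y -0.05 board x [0.0833 0.275 ] slab x [0.0991 0.2453]
y -0.02 board x [0.0832 0.268 ] slab x [0.0994 0.246 ]
y 0.0 board x [0.0832 0.2674] slab x [0.1004 0.246 ]
y 0.02 board x [0.0832 0.2682] slab x [0.1018 0.2457]
y 0.05 board x [0.0834 0.2692] slab x [0.1008 0.2469]
x 0.12 slab y [-0.0602  0.0532]
x 0.145 slab y [-0.0606  0.0527]
x 0.2 slab y [-0.0615  0.0519]
x 0.235 slab y [-0.0619  0.0517]
catch z 0.007078006201778735
catch z 0.006651504093635695
(array([-0.2066,  0.0009,  0.0974]), 'tool y heading in G', np.float64(89.91))
```

View pics/crop9.png

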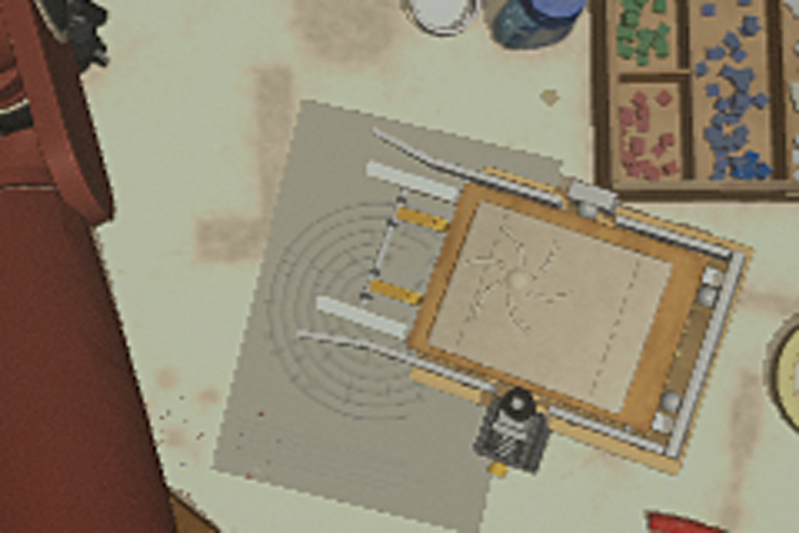

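```bash
python3 -c "
from plant import job
print(job.job_done())"
```

```text
the job is handed in; nothing more can be done
None
```

The board is home on the sloped stand: both brass catches are up behind its lower end, the slab is still on it, and I've handed the job in at about 16 s of the 72 s allowed. No verdict was reported.

I squared the board with two side pushes, then pushed its lower end up the runners with the open fingers until the force rose to about 15 N. I then backed off gently and withdrew the arm.

Last checks, taken from top-camera depth after the fingers had let go:

| Check | Measured | Should be |
|---|---|---|
| Board's upper end, up the slope | about 268 mm | 267–271 mm (4 mm of play) |
| Catch height above the runners | 7.1 mm and 6.7 mm | 7 mm when fully up |
| Slab off centre lengthways | about 3–5 mm downhill | under 12 mm |
| Slab off centre sideways | about 4 mm, measured from the bed's middle line | under 10 mm |

- **Board's lower end:** it read 83 mm, where about 78–79 mm would fit the upper end. That scan only counted points above 79 mm, so the reading isn't reliable, and I relied on the upper end and the catches.
- **Board's upper end:** one of the five lines read 275 mm, probably picking up a ball.
- **Board across the slope:** I didn't measure its final position. The picture shows it seated between the roller and the side ball.
- **Mug, tub and tape roll:** the arm's path stayed clear of all three. I didn't measure them again at the end.

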